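Hang the tube decapper on its balancer arm

ROBOT

A 6-joint arm with a two-finger parallel gripper is mounted at the origin on the work surface. World frame = base frame: x ahead of the robot, y to its left, z up, the work surface at z = 0. Lengths are in m, angles in rad, forces in N, time in s.
With the tool pointing down it reaches from about 0.35 to 0.85 m from the base axis. Payload 8.1 kg.
Tool frame: the origin (TCP) lies at the centre of the arm's flange, where the gripper is bolted on; the fingertips stand 186 mm ahead of it and the grasp point (between the pads) lies 167 mm ahead of it; z points along the fingers, y is the line along which they close (so a half turn about z gives the same grasp; the last joint's range is limited). The gripper opens to 93 mm and grips with 3 to 60 N. Pads are 15 mm wide; open, the fingers measure 128 mm over their backs; the gripper's body (75 mm by 188 mm) begins 65 mm behind the grasp point.
Start: joints at [-1.293, 0.13, 1.488, -0, 1.523, -0.085], TCP at [0.213, -0.561, 0.405] pointing down, gripper open.
Joint ranges: [-2.96, 2.96], [-0.89, 2.26], [0.02, 2.5], [-1.34, 4.48], [0, 2.73], [-2.66, 2.66]. Speed limits (rad/s): [2.39, 2.39, 2.79, 3.14, 3.14, 3.14].

INTERFACE

Orientations are given as a rotation vector (axis times angle).
In Python, from plant import robot gives the robot as it stands.
- The arm moves only by the tool apply_moves, never from a script. Its argument "series" is a list of rows, each a list of 2 entries, a list of its own where there are three numbers: the shift along the tool's x, y, z in mm, then the turn, a rotation vector about the tool's x, y, z in rad. A call has 1 to 12 rows; each row shifts and turns the commanded pose from where the row before left it, along the tool's axes as they then stand; what a row does not reach is not made up. A row lasts 1/12 s, in which the tool goes at most 41.7 mm and 7.16 degrees, less where a joint would pass 70% of its speed; a pose out of reach is approached as far as the arm can. A call is refused whole if a number of a shift passes 41.7 or a number of a turn 0.125, either way. A call with a gripper value outside its range is refused whole. "claw" is the opening, from 0 (shut) to 1 (fully open), set as the call begins (left out, the last holds). The fingers move at their own pace and stop on an object; "newtons" is the grip in N (left out, the last holds). Time passes only in rows, so rows that do not move let the fingers close. It gives the time, the measured TCP pose, the force, the opening and the grip force at its end, in the units of the state.
- robot.read_state(): the state, without advancing time (a new reading comes with each control period).
- robot.read_camera(name): name is "scene" or "top" or "wrist"; returns (picture, depth): 480x640x3 uint8, blue, green, red; 480x640 float32, m along the optical axis (not along the pixel's ray), 0 where there is no reading.
- robot.calibration(name): a dict with "fx", "fy", "cx", "cy" (pixels), "extrinsics" (4x4, takes a point from world to camera coordinates). Camera axes: x right, y down, z forward; pixel columns grow to the right and rows downward; lengths in m; the calibration is good to about 2 mm. A picture is of the moment at which its call begins: read the wrist's pose just before it. calibration takes no time and is no camera call; for the wrist camera it gives the pose at the moment of the call.
- robot.close_job(): hands the job in; it is judged then, once.
The state is a dict: "t": time; "q": joint angles; "dq": joint speeds; "joint_torque": joint torques, N m; "tool_pos": TCP position; "orientation": TCP orientation; "force": force on the tool from outside, world axes, zero at the start; "wrist_torque": the same for the moment, N m; "opening": finger opening in m; "gripper_force": force on a finger pad.
Only numpy, scipy, OpenCV 4.12 (cv2) and the standard library are available. Lean on these libraries where they do the work, as an engineer would, in place of code of your own. Each camera call takes 0.05 s, during which the arm holds its last target. There are 200 camera calls.

TASK

Take the cordless tube decapper out of its charging stand and hang it by its wire bail on the hook of the spring-balanced arm, upright and hanging free. The arm sinks under the weight: go down with it gently and let go only once the arm has settled and carries the tool, so that it neither drops nor springs back. Leave the racks, the tub of caps and the bottle where they stand.

Things in the scene. Friction and masses are not known exactly. Their poses are not given: they have to be found in the camera images.
- grip (a point): Point on the axis of the tube decapper, half-way up, in its grip body; the centre of mass lies within 15 mm of it. Axes: z up the tool to the bail; the wire bail lies in the y-z plane (the tool may be used either way round). Along z from here, mm: steel nose (dia 30) -97 to -59, grip body (dia 42) -59 to +33, tapering neck to +51 (dia 18), bail up to +103.
- bail (a point): Middle of the bail's top (centre of its 6 mm steel wire), on the tool's axis 100 mm above grip; same axes. The loop is 36 mm wide inside (along y), its sides straight up to 19 mm below this point, then arched in to a blunt peak here; below the peak it is open for 43 mm.
- hook (a point): Where the centre of the bail's wire comes to lie, in the trough (17 mm wide along x) of an upturned steel J hook of 7 mm bar under the arm's head. It stays level. z up; +x along the boom to the post; -x: the open side, roughly towards the robot. The tip ends 21 mm above this point and reaches 20 mm to -x. The bail's peak passes between tip and head when 25 to 48 mm above this point.
- decapper: Cordless tube decapper: dark grey plastic cylinder with steel nose and wire bail, 200 mm tall, 42 mm thick, 0.36 to 0.56 kg, upright in its stand at the start; origin at the centre of the nose's underside, axes as grip.
- dock: Fixed charging stand: dark grey block 84 x 84 mm, top 45 mm above the bench, on a black foot 130 x 104 x 6 mm; origin under the block's centre. The nose stands in a round pocket (37 mm dia), 42 mm deep, with the grip body's underside resting on the block's top: lift straight up by more than 40 mm to clear.
- tray: Fixed low black tray, 240 x 220 mm, rim 14 mm high, under the two racks; origin under its centre.
- rack_a: Yellow rack full of capped blood tubes, 200 x 92 mm, 116 mm tall with the tubes, loose; origin under its centre. Leave it.
- rack_b: The same kind of rack, half full, beside it; loose. Leave it.
- tub: White open tub with removed caps, 100 mm diameter, 80 mm tall, loose; origin under its centre. Leave it.
- bottle: White plastic bottle, 70 mm diameter, 170 mm tall, loose; origin under its centre. Leave it.
- head: Grey head block (22 x 30 mm) at the boom's end, carrying the hook; origin on its hinge, axes as hook; it spans 42 mm below to 15 mm above it and always stays level. The hook point is 95.5 mm below and 12 mm to -x of the origin. Block and boom stand over the hook's +x side, so a gripper must come tilted from the -x side. Over 250 mm/s, or 150 once let go, counts as dropping or springing back.
- boom_mid (a point): Half-way along the 250 mm spring-balanced boom (grey, 18 mm deep), between the head and a fixed post (355 mm tall, round foot 150 mm). +x as hook. Empty, it rests raised on its top stop, about 10 degrees up. The head starts to sink at about 1.5 N on the hook, then takes 4.6 N more per 100 mm, at most 125 mm; lightly damped. Under the decapper it settles 40 to 95 mm down.
Things that resemble listed ones, but are neither listed nor needed, are in the scene too. What is shaped like the decapper but yellow is not meant.

How it is judged:
By the outcome, as a careful person would: the job done as asked, in the order asked, and still so for the second after the job is handed in, with the robot touching nothing.
It also fails if it takes over 54 s, if anything falls off the work surface, if the arm or the gripper's body presses on something with over 40 N, if the wrist force passes 120 N, or if a joint passes its speed limit or range.

## Working session

There is one attempt and no reset: what is moved stays moved. The work goes in short steps, Python scripts to look and compute and a tool call to move; the robot and the scene stay as the last step left them, time stands still between calls to the robot, and variables do not carry over. Pictures are saved under pics/ and viewed, at most 13 in all, crops included, and the job is handed in when it is done.

Besides the shell and the picture viewer there is one more tool, called after ">>>" as name(argument=value, ...), one argument or row to a line, values as JSON. apply_moves: Moves the arm, as the interface text tells. Its arguments: {"type":"object","properties":{"series":{"type":"array"},"claw":{"type":"number"},"newtons":{"type":"number"}},"required":["series"]}

```bash
mkdir -p pics; ls
cat > h.py <<'E'
import numpy as np, cv2
from plant import robot
from scipy.spatial.transform import Rotation as R
def cam(n):
    c=robot.calibration(n); im,d=robot.read_camera(n); return im,d,c
def K(c): return np.array([[c['fx'],0,c['cx']],[0,c['fy'],c['cy']],[0,0,1.]])
def w2p(c,p):
    E=np.array(c['extrinsics']); q=E[:3,:3]@np.array(p)+E[:3,3]; q=K(c)@q; return q[:2]/q[2]
def ray(c,u,v):
    E=np.array(c['extrinsics']); Rm=E[:3,:3]; o=-Rm.T@E[:3,3]; d=Rm.T@np.linalg.inv(K(c))@np.array([u,v,1.]); return o,d
def pt(c,u,v,z): # depth point
    o,d=ray(c,u,v); return o+d*z
def plane(c,u,v,h):
    o,d=ray(c,u,v); return o+d*(h-o[2])/d[2]
def tri(c1,p1,c2,p2):
    o1,d1=ray(c1,*p1); o2,d2=ray(c2,*p2); A=np.stack([d1,-d2],1); s=np.linalg.lstsq(A,o2-o1,rcond=None)[0]
    a=o1+d1*s[0]; b=o2+d2*s[1]; return (a+b)/2, np.linalg.norm(a-b)
def cloud(c,d):
    v,u=np.mgrid[:480,:640]; E=np.array(c['extrinsics']); x=np.stack([(u-c['cx'])/c['fx']*d,(v-c['cy'])/c['fy']*d,d],-1)
    return (x-E[:3,3])@E[:3,:3]
E
python3 - <<'E'
from h import *
import pickle
s=robot.read_state(); print(s['t'],s['tool_pos'],s['orientation'])
o={}
for n in ['scene','top']:
    im,d,c=cam(n); cv2.imwrite(f'pics/{n}0.png',im); o[n]=(im,d,c)
    E=np.array(c['extrinsics']); print(n,c['fx'],-E[:3,:3].T@E[:3,3],E[2,:3],(d>0).mean())
pickle.dump(o,open('o.pkl','wb'))
E
```

```text
pics
0.0 [ 0.21290578 -0.56070741  0.4037115 ] [-3.08827442e+00 -5.66525638e-01  2.86958501e-04]
scene 500.48375346071117 [ 1.25738443 -0.55251201  1.01192098] [-0.57960763  0.43913395 -0.68645202] 0.9959537760416667
top 454.0919014261684 [ 0.51722982 -0.02793563  1.51219456] [ 0.06301459 -0.00236735 -0.9980098 ] 0.9960286458333333
```

View pics/scene0.png

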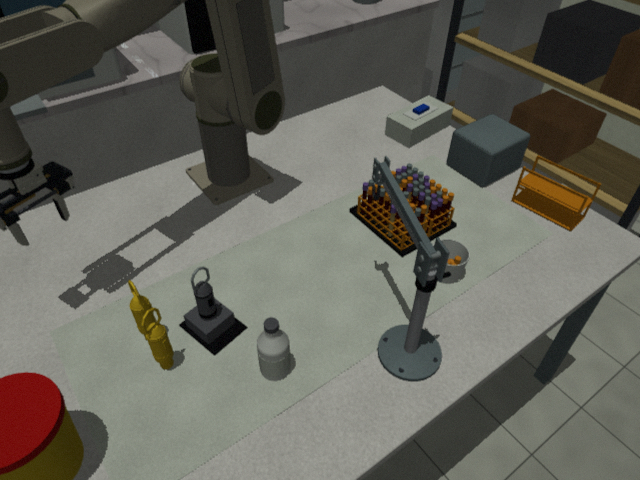

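View pics/top0.png

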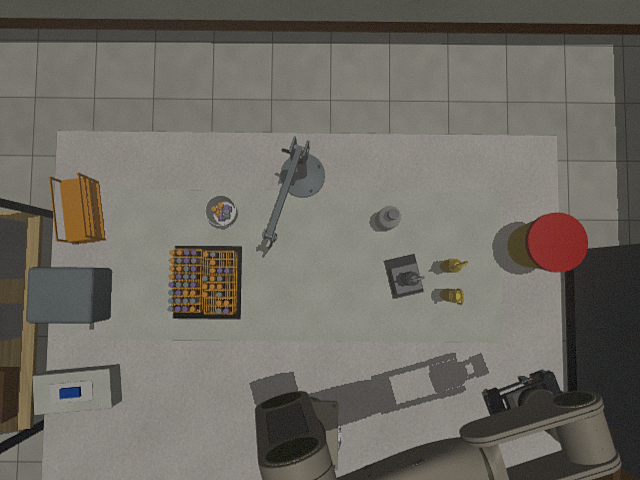

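Candidates: grey tool in the dock, scene (205,300) / top (410,278); yellow lookalikes, scene (140,305) and (157,340); the bottle (272,350). The description picks the grey tool. I'll check it, and the hook, in one close crop.

Run:
```python
from h import *
import pickle
o=pickle.load(open('o.pkl','rb'))
im,d,c=o['scene']; t,dt,ct=o['top']
a=lambda i,x,y,w,h:cv2.resize(i[y:y+h,x:x+w],(400,300),interpolation=cv2.INTER_CUBIC)
g=np.vstack([np.hstack([a(im,165,260,100,75),a(im,360,145,100,75)]),np.hstack([a(t,370,245,80,60),a(t,240,200,80,60)])])
cv2.imwrite('pics/crop.png',np.clip(g*1.6,0,255).astype(np.uint8))
P=cloud(c,d); Q=cloud(ct,dt)
# block region cloud in scene
for nm,X,r in (('scene',P,(slice(260,340),slice(175,250))),('top',Q,(slice(250,300),slice(380,430)))):
    p=X[r].reshape(-1,3)
    for lo,hi in ((.04,.05),(.07,.12),(.12,.14),(.16,.21)):
        q=p[(p[:,2]>lo)&(p[:,2]<hi)]; print(nm,lo,len(q),q.min(0).round(3) if len(q) else 0,q.max(0).round(3) if len(q) else 0,np.median(q,0).round(3) if len(q) else 0)
for nm,X,r in (('scene',P,(slice(150,275),slice(365,450))),('top',Q,(slice(130,260),slice(245,330)))):
    p=X[r].reshape(-1,3); q=p[p[:,2]>.25]
    k=q[np.argsort(q[:,0])]; print(nm,len(q),q.min(0),q.max(0))
    for i in range(0,len(k),max(1,len(k)//12)): print(k[i].round(3))
```

```text
scene 0.04 701 [ 0.47  -0.376  0.04 ] [ 0.56  -0.277  0.05 ] [ 0.525 -0.341  0.045]
scene 0.07 250 [ 0.505 -0.349  0.07 ] [ 0.534 -0.307  0.12 ] [ 0.526 -0.333  0.096]
scene 0.12 141 [ 0.504 -0.348  0.12 ] [ 0.532 -0.307  0.14 ] [ 0.525 -0.332  0.132]
scene 0.16 113 [ 0.502 -0.351  0.161] [ 0.518 -0.304  0.208] [ 0.51  -0.329  0.189]
top 0.04 390 [ 0.458 -0.375  0.04 ] [ 0.559 -0.275  0.05 ] [ 0.506 -0.314  0.044]
top 0.07 42 [ 0.488 -0.321  0.071] [ 0.529 -0.303  0.12 ] [ 0.508 -0.307  0.099]
top 0.12 47 [ 0.489 -0.344  0.121] [ 0.529 -0.303  0.14 ] [ 0.51  -0.312  0.135]
top 0.16 39 [ 0.502 -0.348  0.161] [ 0.514 -0.302  0.207] [ 0.508 -0.321  0.2  ]
scene 2599 [ 0.58587335 -0.55251201  0.26254877] [1.25738443 0.10058938 1.01192098]
[0.586 0.092 0.296]
[0.62  0.074 0.385]
[0.644 0.069 0.37 ]
[0.682 0.069 0.368]
[0.718 0.049 0.326]
[0.751 0.035 0.354]
[0.783 0.027 0.325]
[0.817 0.015 0.345]
[0.838 0.033 0.29 ]
[0.85  0.03  0.302]
[ 0.858 -0.011  0.339]
[ 0.866 -0.009  0.353]
[ 1.257 -0.553  1.012]
top 1099 [ 0.51722982 -0.02793563  0.25453892] [0.87554107 0.1044533  1.51219456]
[ 0.517 -0.028  1.512]
[0.606 0.096 0.336]
[0.62  0.076 0.384]
[0.647 0.07  0.37 ]
[0.68  0.065 0.371]
[0.712 0.054 0.364]
[0.746 0.055 0.36 ]
[0.78  0.032 0.349]
[0.816 0.033 0.343]
[0.833 0.018 0.339]
[0.842 0.01  0.335]
[ 0.853 -0.003  0.354]
[0.872 0.025 0.298]
```

View pics/crop.png

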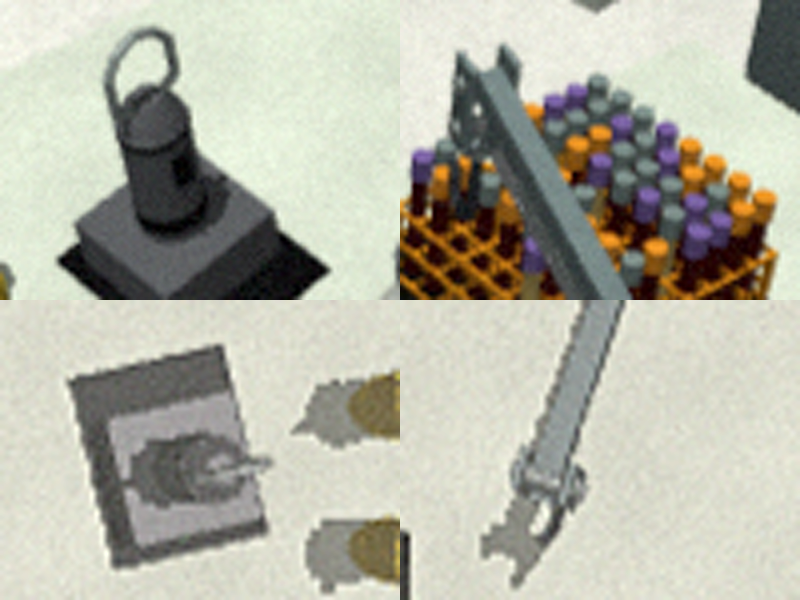

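The crop confirms the grey tool with wire bail in its dock. The hook is hidden behind the boom in both fixed views, so the wrist camera must find it. Next I fit the axes.

Run:
```python
from h import *
import pickle
o=pickle.load(open('o.pkl','rb'))
im,d,c=o['scene']; t,dt,ct=o['top']
P=cloud(c,d); Q=cloud(ct,dt)
p=P[255:340,175:250].reshape(-1,3); q2=Q[250:300,380:430].reshape(-1,3)
near=lambda x:x[np.hypot(x[:,0]-.509,x[:,1]+.327)<.035]
for X,n in ((near(p),'scene'),(near(q2),'top')):
    b=X[(X[:,2]>.16)&(X[:,2]<.215)]; m=b.mean(0); w,v=np.linalg.eigh(np.cov(b[:,:2].T)); print(n,'bail',m.round(4),np.sqrt(w),v[:,1],np.degrees(np.arctan2(v[1,1],v[0,1])),b[:,2].max(), 'zhist top pts',b[b[:,2]>.2].mean(0))
# body circle fit r=21 fixed
from scipy.optimize import least_squares
b=near(p); b=b[(b[:,2]>.06)&(b[:,2]<.125)]
r=least_squares(lambda x:np.hypot(b[:,0]-x[0],b[:,1]-x[1])-.021,[.509,-.327],loss='soft_l1',f_scale=.002); print('axis',r.x,len(b))
# dock block-top centre, rect
m=(np.abs(Q[...,2]-.045)<.006)&(np.abs(Q[...,0]-.509)<.07)&(np.abs(Q[...,1]+.327)<.07)
rc=cv2.minAreaRect((Q[m][:,:2]*1000).astype(np.float32)); print('dock',rc)
# head
for n,X in (('scene',P),('top',Q)):
    X=X.reshape(-1,3); h=X[(X[:,0]>.55)&(X[:,0]<.9)&(X[:,1]>-.08)&(X[:,1]<.13)&(X[:,2]>.2)&(X[:,2]<.45)]
    hh=h[h[:,0]<.645]; print(n,'head',len(hh),hh.min(0),hh.max(0)); 
    tp=hh[hh[:,2]>.374]; print('top pts',len(tp),tp.mean(0),tp.min(0),tp.max(0))
    bm=h[(h[:,0]>.65)&(h[:,0]<.8)&(h[:,2]>.33)]; l=cv2.fitLine(bm[:,:2].astype(np.float32),cv2.DIST_L2,0,.01,.01).ravel(); print('boom',l,np.degrees(np.arctan2(l[1],l[0])),bm.mean(0))
    cl=X[(X[:,0]>.5)&(X[:,0]<.7)&(X[:,1]>0)&(X[:,1]<.17)&(X[:,2]>.13)&(X[:,2]<.30)]; print('under',len(cl),cl.round(3)[:12].tolist())
    pm=X[(X[:,0]>.45)&(X[:,0]<.75)&(X[:,1]>-.05)&(X[:,1]<.25)&(X[:,2]>.02)&(X[:,2]<.2)]; print('things',len(pm),pm.min(0) if len(pm) else 0,pm.max(0) if len(pm) else 0)
```

```text
scene bail [ 0.5104 -0.3287  0.1878] [0.00186109 0.01691921] [-0.23212102  0.97268691] 103.42197722792189 0.20786350428416586 zhist top pts [ 0.50985303 -0.32843084  0.2032014 ]
top bail [ 0.5075 -0.3208  0.1957] [0.00169403 0.01428518] [-0.24035767  0.97068439] 103.90765127541098 0.2068824516445769 zhist top pts [ 0.50824305 -0.32421047  0.20341044]
axis [ 0.50826829 -0.32696823] 333
dock ((508.2952575683594, -324.34368896484375), (83.83796691894531, 85.23872375488281), 13.778897285461426)
scene head 446 [0.58587335 0.06653923 0.27067737] [0.64499485 0.10058938 0.38986506]
top pts 167 [0.62429953 0.08054388 0.38061833] [0.6014666  0.06666531 0.37401935] [0.64482597 0.10058938 0.38986506]
boom [ 0.9548783  -0.29699752  0.7238242   0.04898762] -17.277355 [0.72382419 0.04898762 0.35506735]
under 64 [[0.586, 0.092, 0.296], [0.591, 0.091, 0.3], [0.588, 0.091, 0.295], [0.591, 0.091, 0.297], [0.592, 0.093, 0.297], [0.588, 0.091, 0.293], [0.592, 0.09, 0.295], [0.591, 0.094, 0.293], [0.593, 0.089, 0.294], [0.596, 0.09, 0.295], [0.595, 0.094, 0.292], [0.594, 0.089, 0.291]]
things 450 [0.45039416 0.2239608  0.02028218] [0.74999374 0.24995838 0.12336617]
top head 214 [0.5875539  0.06941566 0.27125985] [0.64493162 0.1044533  0.38990261]
top pts 139 [0.62275707 0.08495521 0.38088399] [0.6025     0.07109016 0.37464204] [0.64374293 0.1044533  0.38990261]
boom [ 0.9553179  -0.29558027  0.7236467   0.0538468 ] -17.192335 [0.72364667 0.0538468  0.36105208]
under 19 [[0.606, 0.094, 0.273], [0.606, 0.091, 0.275], [0.606, 0.089, 0.273], [0.603, 0.094, 0.273], [0.603, 0.091, 0.272], [0.603, 0.089, 0.271], [0.6, 0.094, 0.278], [0.6, 0.091, 0.276], [0.597, 0.096, 0.28], [0.597, 0.093, 0.282], [0.597, 0.091, 0.277], [0.593, 0.097, 0.293]]
things 255 [0.45089098 0.21482043 0.0201184 ] [0.74954601 0.24953906 0.12360293]
```

Run:
```python
from h import *
import pickle
o=pickle.load(open('o.pkl','rb'))
for n in ('scene','top'):
    im,d,c=o[n]; X=cloud(c,d); hsv=cv2.cvtColor(im,cv2.COLOR_BGR2HSV)
    m=(hsv[...,0]>18)&(hsv[...,0]<35)&(hsv[...,1]>150)&(X[...,2]>.01)&(X[...,2]<.25)&(X[...,0]>.3)&(X[...,0]<.75)&(X[...,1]<-.3)&(X[...,1]>-.62)
    k,l,st,ce=cv2.connectedComponentsWithStats(m.astype(np.uint8))
    for i in range(1,k):
        if st[i,4]>30:
            p=X[l==i]; print(n,ce[i].round(),p.min(0).round(3),p.max(0).round(3),np.median(p,0).round(3))
im,d,c=o['scene']; X=cloud(c,d).reshape(-1,3)
b=X[(np.hypot(X[:,0]-.6,X[:,1]+.24)<.12)&(X[:,2]>.05)&(X[:,2]<.2)&(X[:,1]>-.29)]; print('bottle',np.median(b,0),b.min(0),b.max(0))
w,dw,cw=cam('wrist'); cv2.imwrite('pics/w0.png',w); E=np.array(cw['extrinsics']); s=robot.read_state()
T=np.eye(4);T[:3,:3]=R.from_rotvec(s['orientation']).as_matrix();T[:3,3]=s['tool_pos']; print(np.round(np.linalg.inv(E@T),3))
```

```text
scene [151. 328.] [ 0.435 -0.481  0.01 ] [ 0.573 -0.437  0.202] [ 0.554 -0.461  0.122]
bottle [ 0.70671541 -0.2677669   0.14121793] [ 0.52626232 -0.28989842  0.0506467 ] [ 0.71965195 -0.22988567  0.17527914]
[[ 0.001 -0.965 -0.261  0.072]
 [ 1.     0.001  0.    -0.001]
 [ 0.    -0.261  0.965  0.019]
 [ 0.     0.     0.     1.   ]]
```

```bash
cat >> h.py <<'E'
def Rt(psi,tilt):
    p,t=np.radians([psi,tilt]); z=np.array([np.cos(t)*np.cos(p),np.cos(t)*np.sin(p),-np.sin(t)]); x=np.array([np.sin(t)*np.cos(p),np.sin(t)*np.sin(p),np.cos(t)])
    return np.stack([x,np.cross(z,x),z],1)
def go(g,psi,tilt=45,back=0):
    "turn first (tool axes), then shift in the NEW tool axes (mm) to bring the grasp point to g less back along z"
    s=robot.read_state(); R0=R.from_rotvec(s['orientation']).as_matrix(); R1=Rt(psi,tilt)
    rv=R.from_matrix(R0.T@R1).as_rotvec(); t=np.array(g)-R1[:,2]*(.167+back)
    print('t',round(s['t'],2),'turn',rv.round(4),'shift(new)',(R1.T@(t-s['tool_pos'])*1000).round(1),'shift(old axes)',(R0.T@(t-s['tool_pos'])*1000).round(1),'grasp now',(s['tool_pos']+R0[:,2]*.167).round(4),'F',np.round(s['force'],2),'op',round(s['opening'],4),'gf',s['gripper_force'])
E
python3 -c "
from h import *
go([.508,-.327,.108],-5,45,.1)
print(robot.read_state()['q'])"
```

```text
t 0.15 turn [-0.178  0.772  0.426] shift(new) [ -15.8 -258.6  135.7] shift(old axes) [ 188.8 -195.8  107.4] grasp now [ 0.2128 -0.5606  0.2369] F [-0.14  0.19  0.52] op 0.0931 gf 0.0
[-1.29339786e+00  1.31004518e-01  1.48900063e+00 -1.89308269e-05
  1.52295822e+00 -8.53923110e-02]
```

>>> apply_moves(
  series=[
    [[0, 0, 0], [-0.0222, 0.0965, 0.0533]],
    [[0, 0, 0], [-0.0222, 0.0965, 0.0533]],
    [[0, 0, 0], [-0.0222, 0.0965, 0.0533]],
    [[0, 0, 0], [-0.0222, 0.0965, 0.0533]],
    [[0, 0, 0], [-0.0222, 0.0965, 0.0533]],
    [[0, 0, 0], [-0.0222, 0.0965, 0.0533]],
    [[0, 0, 0], [-0.0222, 0.0965, 0.0533]],
    [[0, 0, 0], [-0.0222, 0.0965, 0.0533]],
    [[0, 0, 0], [0, 0, 0]],
  ],
)

```text
t: 0.9
tool_pos: [0.2121, -0.5607, 0.4032]
orientation: [2.867, -0.133, 1.196]
force: [0.2, 0.6, -0.8]
opening: 0.0931
gripper_force: 0.0
```

>>> apply_moves(
  series=[
    [[0, -26, 0], [0, 0, 0]],
    [[0, -26, 0], [0, 0, 0]],
    [[0, -26, 0], [0, 0, 0]],
    [[0, -26, 0], [0, 0, 0]],
    [[0, -26, 0], [0, 0, 0]],
    [[0, -26, 13], [0, 0, 0]],
    [[0, -26, 13], [0, 0, 0]],
    [[0, -26, 15], [0, 0, 0]],
    [[0, -26, 15], [0, 0, 0]],
    [[-8, -25, 15], [0, 0, 0]],
    [[-8, 0, 15], [0, 0, 0]],
    [[0, 0, 0], [0, 0, 0]],
  ],
)

```text
t: 1.9
tool_pos: [0.2852, -0.3051, 0.3295]
orientation: [2.874, -0.119, 1.183]
force: [-0.1, 0.1, -0.4]
opening: 0.0929
gripper_force: 0.0
```

```bash
python3 -c "
from h import *
go([.508,-.327,.108],-5,45,.1)
print(robot.read_state()['q'])
w,d,c=cam('wrist'); cv2.imwrite('pics/w1.png',w)
import pickle; pickle.dump((w,d,c),open('w1.pkl','wb'))
for p in ([.508,-.327,.204],[.508,-.327,.108]): print(w2p(c,p))"
```

```text
t 1.9 turn [-0.0031  0.0044  0.0029] shift(new) [ 1.7  2.4 47.9] shift(old axes) [ 1.9  2.5 47.9] grasp now [ 0.4023 -0.3149  0.2109] F [-0.11  0.06 -0.42] op 0.0929 gf 0.0
[-1.25207907 -0.59687946  2.34451438  0.78329621  1.16387221  0.16364877]
[322.86063873 146.110697  ]
[321.2263439  228.74108329]
```

View pics/w1.png

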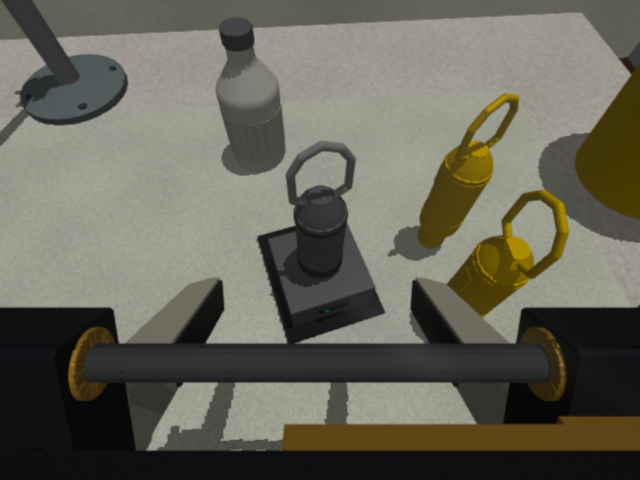

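```bash
python3 -c "
from h import *
import pickle; im,d,c=pickle.load(open('w1.pkl','rb'))
X=cloud(c,d); hsv=cv2.cvtColor(im,cv2.COLOR_BGR2HSV)
m=(hsv[...,0]>18)&(hsv[...,0]<35)&(hsv[...,1]>150)&(d>0)&(d<.7)
m[310:]=0
g=np.array([.508,-.327,.108]); 
p=X[m]; p=p[(p[:,2]>.02)&(p[:,1]>-.55)]
for lo,hi in ((.3,.5),(.5,.6)):
  q=p[(p[:,0]>lo)&(p[:,0]<hi)]; b=q[q[:,2]<.12]; print(len(q),q.min(0),q.max(0),'body',np.median(b,0) if len(b) else 0)
for psi in (-5,-15,-25):
  q=(p-g)@Rt(psi,45); k=q[(q[:,2]<-.055)&(abs(q[:,0])<.06)]; print(psi,len(k),k[:,1].min() if len(k) else '', q[(q[:,2]<.03)&(abs(q[:,0])<.05)][:,1].min())
b=X[120:285,260:380].reshape(-1,3); b=b[(np.hypot(b[:,0]-.508,b[:,1]+.327)<.04)]
k=b[b[:,2]>.165]; print('bail',k.mean(0),k.max(0),k.min(0))
"
```

```text
5678 [ 0.43228077 -0.47101867  0.06384771] [ 0.47875091 -0.43298387  0.20149891] body [ 0.44430562 -0.44018519  0.10280885]
5168 [ 0.52703797 -0.47699216  0.0200299 ] [ 0.56672567 -0.43440886  0.20111813] body [ 0.532645   -0.44560624  0.08405754]
-5 2820 0.1182521616709355 0.10436668046409428
-15 1187 0.12920458080648445 0.10282158871235952
-25 417 0.14005253791146768 0.11647087396528379
bail [ 0.5056065  -0.32445228  0.19200717] [ 0.5142173  -0.30224435  0.20854569] [ 0.49875411 -0.34889201  0.16501549]
```

>>> apply_moves(
  series=[
    [[1, 1, 20], [0, 0.002, 0]],
    [[1, 1, 20], [0, 0.002, 0]],
    [[0, 0, 20], [0, 0, 0]],
    [[0, 0, 18], [0, 0, 0]],
    [[0, 0, 18], [0, 0, 0]],
    [[0, 0, 15], [0, 0, 0]],
    [[0, 0, 13], [0, 0, 0]],
    [[0, 0, 12], [0, 0, 0]],
    [[0, 0, 10], [0, 0, 0]],
    [[0, 0, 0], [0, 0, 0]],
  ],
)

```text
t: 2.78
tool_pos: [0.39, -0.3194, 0.2306]
orientation: [2.867, -0.123, 1.193]
force: [-0.4, 0.7, 0.8]
opening: 0.0932
gripper_force: 0.0
```

```bash
python3 -c "
from h import *
go([.508,-.327,.108],-5,45)
w,d,c=cam('wrist'); cv2.imwrite('pics/w2.png',w)"
```

```text
t 2.78 turn [-0.0004 -0.003   0.0011] shift(new) [-3.1 -2.7  3.3] shift(old axes) [-3.1 -2.7  3.3] grasp now [ 0.508  -0.3297  0.1129] F [-0.44  0.66  0.77] op 0.0932 gf 0.0
```

View pics/w2.png

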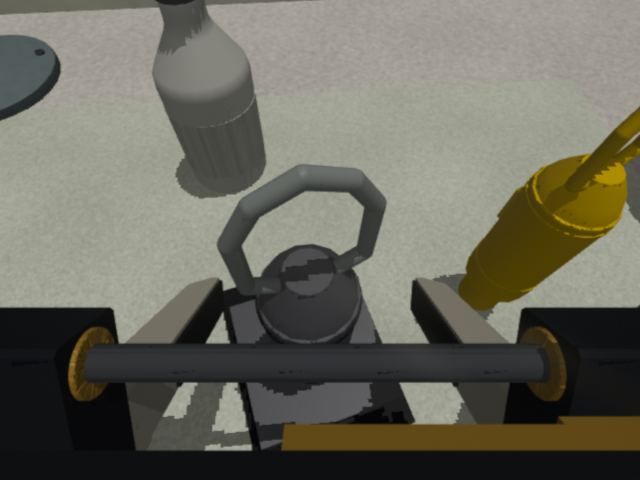

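The tool body is centred at u≈309 between the fingers (mid 317), so I move 3 mm left and close.

>>> apply_moves(
  series=[
    [[-1.5, -1.5, 1.5], [0, 0, 0]],
    [[-1.5, -1.2, 1.5], [0, 0, 0]],
    [[0, 0, 0], [0, 0, 0]],
  ],
)

```text
t: 3.08
tool_pos: [0.3893, -0.316, 0.2269]
orientation: [2.865, -0.125, 1.194]
force: [0.3, 0.1, -0.2]
opening: 0.0931
gripper_force: 0.0
```

>>> apply_moves(
  series=[
    [[0, 0, 0], [0, 0, 0]],
    [[0, 0, 0], [0, 0, 0]],
    [[0, 0, 0], [0, 0, 0]],
    [[0, 0, 0], [0, 0, 0]],
    [[0, 0, 0], [0, 0, 0]],
    [[0, 0, 0], [0, 0, 0]],
    [[0, 0, 0], [0, 0, 0]],
    [[0, 0, 0], [0, 0, 0]],
    [[0, 0, 0], [0, 0, 0]],
  ],
  claw=0,
  newtons=35,
)

```text
t: 3.83
tool_pos: [0.3896, -0.3158, 0.2267]
orientation: [2.866, -0.125, 1.194]
force: [-0.2, 1.1, 0.5]
opening: 0.0413
gripper_force: 35.0
```

>>> apply_moves(
  series=[
    [[3, 0, -3], [0, 0, 0]],
    [[5, 0, -5], [0, 0, 0]],
    [[7, 0, -7], [0, 0, 0]],
    [[8, 0, -8], [0, 0, 0]],
    [[9, 0, -9], [0, 0, 0]],
    [[10, 0, -10], [0, 0, 0]],
    [[10, 0, -10], [0, 0, 0]],
    [[10, 0, -10], [0, 0, 0]],
    [[8, 0, -8], [0, 0, 0]],
    [[5, 0, -5], [0, 0, 0]],
    [[3, 0, -3], [0, 0, 0]],
    [[0, 0, 0], [0, 0, 0]],
  ],
)

```text
t: 4.83
tool_pos: [0.3892, -0.3159, 0.3379]
orientation: [2.865, -0.124, 1.195]
force: [0.7, 0.1, -5.3]
opening: 0.0414
gripper_force: 35.0
```

```bash
python3 -c "
from h import *
Rm=np.array([.955,-.296])
h=np.array([.606,.087]); g=h-.12*Rm
go([*g,.212],-5-30.8,45)
print(robot.read_state()['q'])"
```

```text
t 4.83 turn [-0.3797 -0.0054  0.3803] shift(new) [-211.7 -415.3 -200.7] shift(old axes) [ -31.6 -506.1  -22.1] grasp now [ 0.5074 -0.3264  0.2204] F [ 0.67  0.14 -5.34] op 0.0414 gf 34.999433755874634
[-1.0045667  -0.3617639   2.17144642  0.76994034  0.94307743  0.30953428]
```

>>> apply_moves(
  series=[
    [[0, -12, 0], [0, 0, 0]],
    [[0, -25, 0], [0, 0, 0]],
    [[0, -35, 0], [0, 0, 0]],
    [[0, -38, 0], [0, 0, 0]],
    [[0, -38, 0], [0, 0, 0]],
    [[0, -38, 0], [0, 0, 0]],
    [[0, -38, 0], [0, 0, 0]],
    [[0, -38, 0], [0, 0, 0]],
    [[0, -35, 0], [0, 0, 0]],
    [[0, -30, 0], [0, 0, 0]],
    [[0, -20, 0], [0, 0, 0]],
    [[0, -10, 0], [0, 0, 0]],
  ],
)

```text
t: 5.83
tool_pos: [0.4196, 0.0427, 0.3353]
orientation: [2.87, -0.121, 1.192]
force: [0.6, 0.1, -5.6]
opening: 0.0415
gripper_force: 35.0
```

>>> apply_moves(
  series=[
    [[0, 0, 0], [-0.03, 0, 0.03]],
    [[0, 0, 0], [-0.05, 0, 0.05]],
    [[0, 0, 0], [-0.06, 0, 0.06]],
    [[0, 0, 0], [-0.06, 0, 0.06]],
    [[0, 0, 0], [-0.06, 0, 0.06]],
    [[0, 0, 0], [-0.06, 0, 0.06]],
    [[0, 0, 0], [-0.04, 0, 0.04]],
    [[0, 0, 0], [-0.02, -0.005, 0.02]],
    [[0, 0, 0], [0, 0, 0]],
  ],
)

```text
t: 6.58
tool_pos: [0.4193, 0.0347, 0.3388]
orientation: [2.584, -0.831, 1.058]
force: [0.1, 0.2, -5.2]
opening: 0.0411
gripper_force: 35.0
```

```bash
python3 -c "
from h import *
Rm=np.array([.955,-.296])
h=np.array([.606,.087]); g=h-.12*Rm
go([*g,.212],-5-30.8,45)
print(robot.read_state()['q'])"
```

```text
t 6.58 turn [-0.0056  0.0093  0.0005] shift(new) [ -84.6 -113.4  -72.3] shift(old axes) [ -85.2 -113.8  -70.9] grasp now [ 0.5147 -0.033   0.2196] F [ 0.1   0.25 -5.23] op 0.0411 gf 34.998995661735535
[ 0.19147293 -0.61169309  2.33498737 -0.67576647  0.94391434  2.6572649 ]
```

q6 is nearly at its limit (2.657 of 2.66), so I turn back to a yaw of about -18°. That leaves the bail twisted about 17° from square on the hook, which its 36 mm width allows.

```bash
python3 -c "
from h import *
Rm=np.array([.955,-.296])
h=np.array([.606,.087]); g=h-.07*Rm
go([*g,.219],-18,45)"
```

```text
t 6.58 turn [ 0.2131  0.0087 -0.2202] shift(new) [ -20.  -106.5  -17.7] shift(old axes) [-42.5 -93.5 -38.9] grasp now [ 0.5147 -0.033   0.2196] F [ 0.1   0.25 -5.23] op 0.0411 gf 34.998995661735535
```

>>> apply_moves(
  series=[
    [[0, 0, 0], [0.02, 0.001, -0.02]],
    [[0, 0, 0], [0.045, 0.002, -0.046]],
    [[0, 0, 0], [0.055, 0.002, -0.057]],
    [[0, 0, 0], [0.045, 0.002, -0.046]],
    [[0, 0, 0], [0.03, 0.001, -0.033]],
    [[0, 0, 0], [0.018, 0.001, -0.018]],
  ],
)

```text
t: 7.08
tool_pos: [0.4193, 0.0342, 0.3393]
orientation: [2.761, -0.436, 1.15]
force: [-0.2, 0.6, -6.5]
opening: 0.0411
gripper_force: 35.0
```

>>> apply_moves(
  series=[
    [[0, -5, 0], [0, 0, 0]],
    [[-2, -12, -2], [0, 0, 0]],
    [[-3, -17, -3], [0, 0, 0]],
    [[-4, -20, -3], [0, 0, 0]],
    [[-4, -20, -3], [0, 0, 0]],
    [[-3, -15, -3], [0, 0, 0]],
    [[-2, -11, -2], [0, 0, 0]],
    [[-2, -6, -2], [0, 0, 0]],
    [[0, 0, 0], [0, 0, 0]],
    [[0, 0, 0], [0, 0, 0]],
  ],
)

```text
t: 7.92
tool_pos: [0.4264, 0.1439, 0.3376]
orientation: [2.76, -0.434, 1.147]
force: [-0.5, -0.0, -5.1]
opening: 0.0415
gripper_force: 35.0
```

```bash
python3 -c "
from h import *
Rm=np.array([.955,-.296])
h=np.array([.606,.087]); g=h-.07*Rm
go([*g,.219],-18,45)
print(robot.read_state()['q'])
import pickle
o={}
for n in ('wrist','scene','top'):
    o[n]=cam(n); cv2.imwrite('pics/%s3.png'%n,o[n][0])
pickle.dump(o,open('o3.pkl','wb'))
for n in o:
    for p in ([.606,.087,.276],[.587,.093,.297]): print(n,w2p(o[n][2],p).round())
"
```

```text
t 7.92 turn [ 0.0001 -0.0029  0.0023] shift(new) [-0.2 -0.4  0.6] shift(old axes) [-0.2 -0.4  0.6] grasp now [0.5391 0.1073 0.2198] F [-0.48 -0.02 -5.11] op 0.0415 gf 34.9998539686203
[ 0.41206221 -0.52451676  2.28542686 -0.67189419  0.85819646  2.60754571]
wrist [314. 101.]
wrist [314.  88.]
scene [375. 197.]
scene [373. 185.]
top [273. 242.]
top [269. 248.]
```

View pics/wrist3.png

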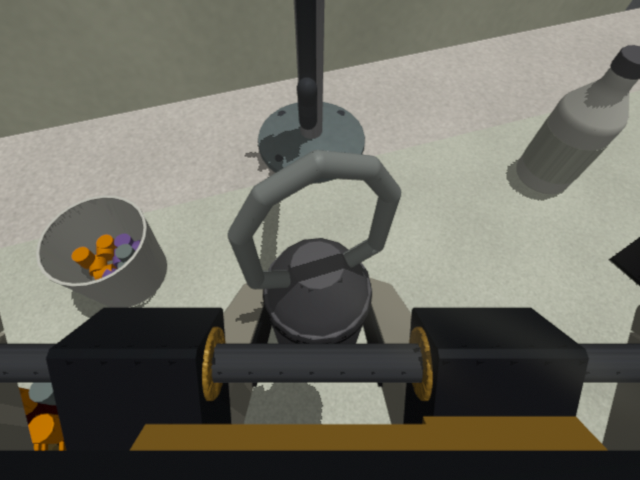

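The rounded hook tip shows at about (308,88) in front of the post, and the bail's peak at (320,165). I measure both from this view by depth.

```bash
python3 -c "
from h import *
import pickle
o=pickle.load(open('o3.pkl','rb')); im,d,c=o['wrist']; X=cloud(c,d)
m=(d>.1)&(d<.36); m[300:]=0
P=X[m]; 
h=P[(P[:,0]>.57)&(P[:,2]>.2)&(P[:,1]>.03)&(P[:,1]<.14)]
Rx=np.array([.955,-.296]); 
print('hook pts',len(h),h.min(0).round(4),h.max(0).round(4)); 
for lo in np.arange(.25,.36,.008):
  k=h[(h[:,2]>=lo)&(h[:,2]<lo+.008)]
  if len(k): print(round(lo,3),len(k),k.mean(0).round(4),'minx',k[:,0].min().round(4),'y',k[:,1].min().round(4),k[:,1].max().round(4))
vv,uu=np.where(m&(X[...,0]>.57)&(X[...,2]>.2)&(X[...,1]<.14)); print(uu.min(),uu.max(),vv.min(),vv.max())
b=P[(np.hypot(P[:,0]-.539,P[:,1]-.107)<.035)&(P[:,2]>.265)]
t=b[b[:,2]>b[:,2].max()-.006]; print('bail top',b[:,2].max(),t.mean(0),b.mean(0)); w,v=np.linalg.eigh(np.cov(b[:,:2].T)); print(np.degrees(np.arctan2(v[1,1],v[0,1])),np.sqrt(w))
for n in ('scene','top'):
  im2,d2,c2=o[n]; Y=cloud(c2,d2).reshape(-1,3)
  b=Y[(np.hypot(Y[:,0]-.539,Y[:,1]-.107)<.035)&(Y[:,2]>.27)&(Y[:,2]<.34)]; print(n,len(b),b.mean(0) if len(b) else 0,b.max(0) if len(b) else 0)
  b=Y[(np.hypot(Y[:,0]-.6,Y[:,1]-.09)<.03)&(Y[:,2]>.24)&(Y[:,2]<.32)]; print(n,'hook',len(b),b.mean(0) if len(b) else 0,b.min(0) if len(b) else 0)
  r=Y[(Y[:,0]>.4)&(Y[:,0]<.75)&(Y[:,1]>.13)&(Y[:,1]<.45)&(Y[:,2]>.08)&(Y[:,2]<.13)]; print('rack',r.min(0),r.max(0)) if len(r) else 0
"
```

```text
hook pts 2430 [0.5841 0.0837 0.2748] [0.6173 0.0989 0.3122]
0.274 178 [0.5931 0.0938 0.2791] minx 0.5892 y 0.0846 0.0975
0.282 614 [0.6017 0.0913 0.2861] minx 0.5877 y 0.0841 0.0979
0.29 683 [0.601  0.0915 0.2945] minx 0.5841 y 0.084 0.0989
0.298 613 [0.6058 0.0901 0.3012] minx 0.5846 y 0.0837 0.0987
0.306 342 [0.6126 0.0879 0.3088] minx 0.6104 y 0.084 0.0909
295 316 0 129
bail top 0.2945968166671635 [0.53780421 0.08795573 0.2912879 ] [0.53800617 0.10635114 0.27090757]
90.90337366178134 [0.00364817 0.0132688 ]
scene 122 [0.5352541  0.10616185 0.29732831] [0.54581414 0.13724753 0.31937479]
scene hook 87 [0.60712502 0.08700237 0.29119866] [0.58743544 0.07951889 0.27233092]
rack [0.40028641 0.23033614 0.08001834] [0.74893939 0.41847206 0.12568421]
top 58 [0.5369938  0.10540536 0.30711935] [0.54243834 0.13097312 0.32102894]
top hook 20 [0.59702339 0.09314616 0.28276694] [0.58781875 0.08847685 0.27234757]
rack [0.40073077 0.22462856 0.08001799] [0.74826893 0.42143942 0.12940645]
```

>>> apply_moves(
  series=[
    [[2, -0.4, 2.2], [0, 0, 0]],
    [[4, -0.5, 4.2], [0, 0, 0]],
    [[4, -0.5, 4.2], [0, 0, 0]],
    [[4, -0.5, 4.2], [0, 0, 0]],
    [[4, -0.5, 4.2], [0, 0, 0]],
    [[4, -0.5, 4.2], [0, 0, 0]],
    [[4, -0.5, 4.2], [0, 0, 0]],
    [[2, -0.3, 2.2], [0, 0, 0]],
    [[0, 0, 0], [0, 0, 0]],
  ],
)

```text
t: 8.82
tool_pos: [0.467, 0.1345, 0.3368]
orientation: [2.759, -0.434, 1.147]
force: [-0.4, -0.0, -4.6]
opening: 0.0412
gripper_force: 35.0
```

```bash
python3 -c "
from h import *
s=robot.read_state(); R0=R.from_rotvec(s['orientation']).as_matrix(); g=s['tool_pos']+R0[:,2]*.167; print(g,s['force'],s['q'][5])
b=g+[-.001,-.001,.096]
o=cam('wrist'); o2=cam('scene')
for p in (b,[.603,.090,.277],[.584,.096,.297]): print(w2p(o[2],p).round(),w2p(o2[2],p).round())
a=cv2.resize(o[0][:300,160:480],(640,600))
cv2.imwrite('pics/w4.png',np.clip(a*1.7,0,255).astype(np.uint8))
Y=cloud(o2[2],o2[1]).reshape(-1,3)
k=Y[(np.hypot(Y[:,0]-b[0],Y[:,1]-b[1])<.03)&(Y[:,2]>.26)&(Y[:,2]<.335)]; print(k[k[:,0]<.58].mean(0),k.max(0))
"
```

```text
[0.57966698 0.09778704 0.21909237] [-0.36290532 -0.03455877 -4.56003556] 2.57138527255596
[324. 165.] [372. 176.]
[318. 185.] [375. 196.]
[319. 196.] [373. 184.]
[0.57721561 0.09147809 0.27630035] [0.60433903 0.11587734 0.31525966]
```

View pics/w4.png

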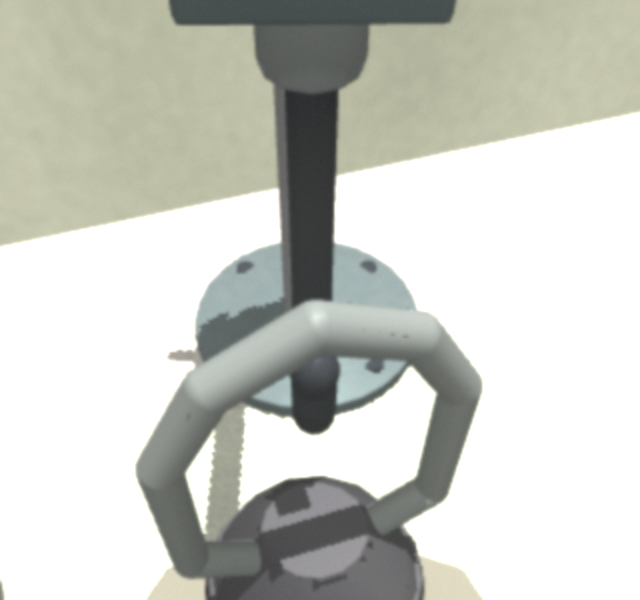

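The tip sits inside the loop, centred under the bail's peak, with the wire above it (zoomed peak (314,318), tip (320,372)). I continue 25 mm to above the trough, then lower.

>>> apply_moves(
  series=[
    [[1, 0, 1], [0, 0, 0]],
    [[3, 0, 3], [0, 0, 0]],
    [[4, -0.4, 4], [0, 0, 0]],
    [[4, -0.4, 4], [0, 0, 0]],
    [[3.5, 0, 3.5], [0, 0, 0]],
    [[2, 0, 2], [0, 0, 0]],
    [[0, 0, 0], [0, 0, 0]],
    [[0, 0, 0], [0, 0, 0]],
  ],
)

```text
t: 9.58
tool_pos: [0.4904, 0.1277, 0.3368]
orientation: [2.759, -0.434, 1.147]
force: [-0.1, -0.6, -5.5]
opening: 0.0412
gripper_force: 35.0
```

>>> apply_moves(
  series=[
    [[-1, 0, 1], [0, 0, 0]],
    [[-2, 0, 2], [0, 0, 0]],
    [[-3, 0, 3], [0, 0, 0]],
    [[-3, 0, 3], [0, 0, 0]],
    [[-3, 0, 3], [0, 0, 0]],
    [[-3, 0, 3], [0, 0, 0]],
    [[-2, 0, 2], [0, 0, 0]],
    [[-1, 0, 1], [0, 0, 0]],
    [[0, 0, 0], [0, 0, 0]],
  ],
)

```text
t: 10.33
tool_pos: [0.4901, 0.1278, 0.3108]
orientation: [2.76, -0.433, 1.147]
force: [-0.4, -0.4, -4.9]
opening: 0.0412
gripper_force: 35.0
```

```bash
python3 -c "
from h import *
s=robot.read_state(); R0=R.from_rotvec(s['orientation']).as_matrix(); g=s['tool_pos']+R0[:,2]*.167; print(s['t'],g,s['force'],s['q'][5])
o=cam('wrist'); o2=cam('scene')
a=cv2.resize(o[0][:300,160:480],(400,375)); b=cv2.resize(o2[0][130:255,330:460],(390,375))
cv2.imwrite('pics/w5.png',np.clip(np.hstack([a,b])*1.7,0,255).astype(np.uint8))
"
```

```text
10.3333 [0.60269531 0.09108292 0.19304001] [-0.35029712 -0.3997275  -4.85697605] 2.5985532802974234
```

View pics/w5.png

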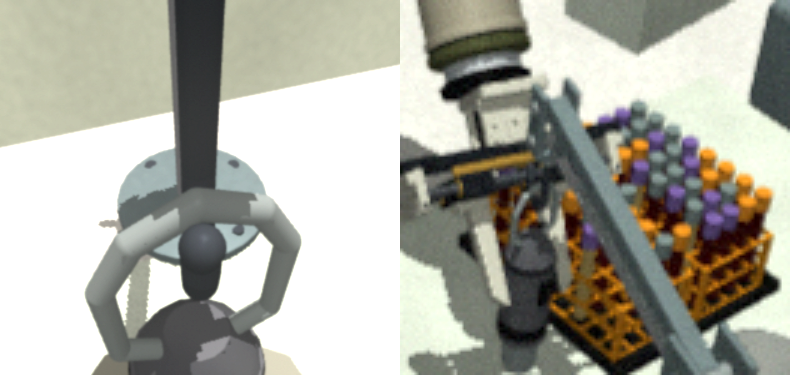

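The bail is now behind the tip and over the trough. I go down slowly, watching the force.

>>> apply_moves(
  series=[
    [[-1, 0, 1], [0, 0, 0]],
    [[-2, 0, 2], [0, 0, 0]],
    [[-2, 0, 2], [0, 0, 0]],
    [[-2, 0, 2], [0, 0, 0]],
    [[-2, 0, 2], [0, 0, 0]],
    [[-2, 0, 2], [0, 0, 0]],
    [[-2, 0, 2], [0, 0, 0]],
    [[-2, 0, 2], [0, 0, 0]],
    [[-1, 0, 1], [0, 0, 0]],
    [[0, 0, 0], [0, 0, 0]],
  ],
)

```text
t: 11.27
tool_pos: [0.4902, 0.1277, 0.2883]
orientation: [2.76, -0.434, 1.147]
force: [-2.1, 0.3, -3.0]
opening: 0.0412
gripper_force: 35.0
```

>>> apply_moves(
  series=[
    [[-1.1, 0, 0.9], [0, 0, 0]],
    [[-2.1, 0, 1.9], [0, 0, 0]],
    [[-2.1, 0, 1.9], [0, 0, 0]],
    [[-2.1, 0, 1.9], [0, 0, 0]],
    [[-2.1, 0, 1.9], [0, 0, 0]],
    [[-2.1, 0, 1.9], [0, 0, 0]],
    [[-2.1, 0, 1.9], [0, 0, 0]],
    [[-2.1, 0, 1.9], [0, 0, 0]],
    [[-1, 0, 1], [0, 0, 0]],
    [[0, 0, 0], [0, 0, 0]],
  ],
)

```text
t: 12.1
tool_pos: [0.4901, 0.1223, 0.2707]
orientation: [2.77, -0.426, 1.139]
force: [-0.1, 2.4, -2.0]
opening: 0.0418
gripper_force: 35.0
```

```bash
python3 -c "
from h import *
s=robot.read_state(); print(s['q'],s['wrist_torque'])
go([.6025,.091,.150],-18,45)
o=cam('wrist'); o2=cam('scene'); t=cam('top')
a=cv2.resize(o[0][:300,160:480],(400,375)); b=cv2.resize(o2[0][130:255,330:460],(390,375))
cv2.imwrite('pics/w6.png',np.clip(np.hstack([a,b])*1.7,0,255).astype(np.uint8))
Y=cloud(o2[2],o2[1]).reshape(-1,3)
k=Y[(Y[:,0]>.595)&(Y[:,0]<.645)&(Y[:,1]>.05)&(Y[:,1]<.11)&(Y[:,2]>.3)&(Y[:,2]<.4)]; print('head top',k.max(0))
"
```

```text
[ 0.29355723 -0.2590536   2.2215379  -0.73896843  0.62982238  2.65698533] [0.29068063 0.58926572 0.31939011]
t 12.1 turn [-0.0059  0.0054  0.0066] shift(new) [-2.9 -4.9  0.7] shift(old axes) [-2.9 -4.9  0.8] grasp now [0.6021 0.087  0.1519] F [-0.13  2.4  -1.95] op 0.0418 gf 35.00853896141052
head top [0.64485905 0.10176847 0.35701786]
```

View pics/w6.png

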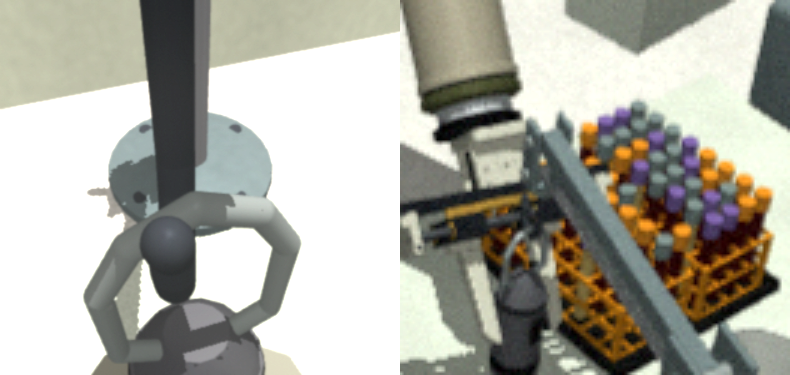

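q6 has hit its limit as the hook sinks; the wrist needs more yaw room. I fit a small kinematic model from the recorded poses to see how much.

```bash
cat > k.py <<'E'
from h import *
from scipy.optimize import least_squares
D=[([-1.29339786,.131004518,1.48900063,0,1.52295822,-.0853923],[.2128,-.5606,.4039],[-3.08827442,-.566525638,.000286958]),
([-1.25207907,-0.59687946,2.34451438,0.78329621,1.16387221,0.16364877],[.2852,-.3051,.3295],[2.874,-.119,1.183]),
([-1.0045667,-0.3617639,2.17144642,0.76994034,0.94307743,0.30953428],[.3892,-.3159,.3379],[2.865,-.124,1.195]),
([0.19147293,-0.61169309,2.33498737,-0.67576647,0.94391434,2.6572649],[.4193,.0347,.3388],[2.584,-.831,1.058]),
([0.41206221,-0.52451676,2.28542686,-0.67189419,0.85819646,2.60754571],[.4264,.1439,.3376],[2.76,-.434,1.147]),
([0.29355723,-0.2590536,2.2215379,-0.73896843,0.62982238,2.65698533],[.4901,.1223,.2707],[2.77,-.426,1.139])]
Ra=lambda a,t:R.from_euler(a,t)
def wr(q): return (Ra('z',q[0])*Ra('y',q[1]+q[2])*Ra('z',q[3])*Ra('y',q[4])*Ra('z',q[5]))
def fk(q,k):
    a,b,L1,L2,L3,Lt,off=k[:7]; B=Ra('z',q[0]); f=Ra('y',q[1]+q[2])
    w=wr(q)*R.from_rotvec(k[7:10])
    return B.apply([a,0,b]+Ra('y',q[1]).apply([0,0,L1])+f.apply([L3,off,L2]))+w.apply([0,0,Lt]),w
def res(k):
    e=[]
    for q,p,o in D:
        P,W=fk(q,k); e+=list((P-p)*10)+list((W.inv()*R.from_rotvec(o)).as_rotvec())
    return np.array(e)
best=min((least_squares(res,[0.05,.35,.4,.4,0,.09,0,0,0,y]) for y in (0,1.57,-1.57,3.1)),key=lambda r:r.cost); KK=best.x
def ik(g,psi,tilt,q0,Rm=None):
    T=Rt(psi,tilt); p=np.array(g)-T[:,2]*.167
    def f(q):
        P,W=fk(q,KK); return np.r_[(P-p)*10,(W.inv()*R.from_matrix(T)).as_rotvec()]
    r=least_squares(f,q0); return r.x,r.cost
E
python3 -c "
from k import *
print(KK.round(3),best.cost,np.abs(res(KK)).max())
q0=D[-1][0]
for z in (.15,.105):
  for t in (45,50):
    for psi in (-18,-12,-6,0,8):
      q,c=ik([.602,.091,z],psi,t,q0); print(z,t,psi,'q6',q[5].round(3),q.round(2),round(c,6))
"
```

```text
[ 0.     0.318  0.369  0.553  0.061  0.191  0.051  0.    -0.     1.571] 9.278187306171968e-07 0.0006114158922554402
0.15 45 -18 q6 2.703 [ 0.31 -0.25  2.22 -0.77  0.64  2.7 ] 0.0
0.15 45 -12 q6 2.484 [ 0.25 -0.3   2.26 -0.65  0.55  2.48] 0.0
0.15 45 -6 q6 2.195 [ 0.18 -0.35  2.3  -0.46  0.47  2.19] 0.0
0.15 45 0 q6 1.828 [ 0.11 -0.38  2.32 -0.19  0.43  1.83] 0.0
0.15 45 8 q6 1.286 [ 0.01 -0.4   2.33  0.21  0.43  1.29] 0.0
0.15 50 -18 q6 2.528 [ 0.28 -0.23  2.16 -0.6   0.69  2.53] 0.0
0.15 50 -12 q6 2.314 [ 0.23 -0.27  2.2  -0.48  0.62  2.31] 0.0
0.15 50 -6 q6 2.059 [ 0.17 -0.31  2.23 -0.33  0.57  2.06] 0.0
0.15 50 0 q6 1.766 [ 0.11 -0.34  2.25 -0.13  0.54  1.77] 0.0
0.15 50 8 q6 1.353 [ 0.02 -0.35  2.26  0.15  0.55  1.35] 0.0
0.105 45 -18 q6 2.847 [ 0.31 -0.16  2.24 -0.89  0.56  2.85] 0.0
0.105 45 -12 q6 2.64 [ 0.25 -0.21  2.28 -0.79  0.46  2.64] 0.0
0.105 45 -6 q6 2.339 [ 0.18 -0.25  2.32 -0.59  0.37  2.34] 0.0
0.105 45 0 q6 1.903 [ 0.11 -0.28  2.34 -0.26  0.31  1.9 ] 0.0
0.105 45 8 q6 1.204 [ 0.01 -0.3   2.36  0.29  0.32  1.2 ] 0.0
0.105 50 -18 q6 2.631 [ 0.28 -0.15  2.18 -0.68  0.61  2.63] 0.0
0.105 50 -12 q6 2.413 [ 0.23 -0.19  2.22 -0.56  0.53  2.41] 0.0
0.105 50 -6 q6 2.137 [ 0.17 -0.23  2.25 -0.39  0.47  2.14] 0.0
0.105 50 0 q6 1.801 [ 0.11 -0.25  2.27 -0.16  0.43  1.8 ] 0.0
0.105 50 8 q6 1.314 [ 0.02 -0.27  2.28  0.18  0.44  1.31] 0.0
```

The model fits to 0.6 mrad. Turning the tool 10° about its own axis while it hangs on the hook (yaw -8°) keeps q6 at about 2.45. The arch rests on the bar at one point, so this twist is harmless.

>>> apply_moves(
  series=[
    [[-0.2, 1.6, 0], [0.0117, 0.0005, -0.0117]],
    [[-0.2, 1.6, 0], [0.0117, 0.0005, -0.0117]],
    [[-0.2, 1.6, 0], [0.0117, 0.0005, -0.0117]],
    [[-0.2, 1.6, 0], [0.0117, 0.0005, -0.0117]],
    [[-0.2, 1.6, 0], [0.0117, 0.0005, -0.0117]],
    [[-0.2, 1.6, 0], [0.0117, 0.0005, -0.0117]],
    [[-0.2, 1.6, 0], [0.0117, 0.0005, -0.0117]],
    [[-0.2, 1.6, 0], [0.0117, 0.0005, -0.0117]],
    [[-0.2, 1.6, 0], [0.0117, 0.0005, -0.0117]],
    [[-0.2, 1.6, 0], [0.0117, 0.0005, -0.0117]],
    [[0, 0, 0], [0, 0, 0]],
  ],
)

```text
t: 13.17
tool_pos: [0.485, 0.1065, 0.2695]
orientation: [2.847, -0.2, 1.178]
force: [0.4, 0.7, -2.6]
opening: 0.0415
gripper_force: 35.0
```

```bash
python3 -c "
from h import *
print(robot.read_state()['q'])
go([.6015,.091,.150],-8,45)"
```

```text
[ 0.20541342 -0.33756232  2.28639679 -0.52728676  0.49713162  2.29330539]
t 13.17 turn [ 0.001   0.0005 -0.0004] shift(new) [-1.4 -0.9  0.6] shift(old axes) [-1.4 -0.9  0.6] grasp now [0.6019 0.0899 0.1513] F [ 0.42  0.72 -2.63] op 0.0415 gf 34.998897314071655
```

>>> apply_moves(
  series=[
    [[-1, 0, 1], [0, 0, 0]],
    [[-2, 0, 2], [0, 0, 0]],
    [[-2, 0, 2], [0, 0, 0]],
    [[-2, 0, 2], [0, 0, 0]],
    [[-2, 0, 2], [0, 0, 0]],
    [[-2, 0, 2], [0, 0, 0]],
    [[-2, 0, 2], [0, 0, 0]],
    [[-2, 0, 2], [0, 0, 0]],
    [[-1, 0, 1], [0, 0, 0]],
    [[0, 0, 0], [0, 0, 0]],
    [[0, 0, 0], [0, 0, 0]],
  ],
)

```text
t: 14.08
tool_pos: [0.4851, 0.1072, 0.2469]
orientation: [2.847, -0.199, 1.179]
force: [-0.6, -3.3, -1.0]
opening: 0.0414
gripper_force: 35.0
```

```bash
cat > st.py <<'E'
from h import *
F=[]
for i in range(4):
    robot.read_camera('wrist'); s=robot.read_state(); F.append(s['force'])
print('F',np.mean(F,0),np.std(F,0),s['wrist_torque'],'q',s['q'].round(3) if hasattr(s['q'],'round') else s['q'])
go([.6015,.091,.126],-8,45)
im,d,c=cam('scene'); Y=cloud(c,d).reshape(-1,3)
k=Y[(Y[:,0]>.595)&(Y[:,0]<.645)&(Y[:,1]>.05)&(Y[:,1]<.11)&(Y[:,2]>.25)&(Y[:,2]<.4)]; print('head top',k.max(0))
cv2.imwrite('pics/s%d.png'%int(s['t']*10),im)
E
python3 st.py
```

```text
F [-1.59225219 -3.31023757 -0.83238396] [0.14136786 0.46448605 0.28568686] [-0.02144661  0.51582046 -0.47394471] q [ 0.207 -0.292  2.298 -0.588  0.448  2.362]
t 14.28 turn [ 0.     -0.0003 -0.0004] shift(new) [-2.6 -0.2  1.7] shift(old axes) [-2.6 -0.2  1.7] grasp now [0.6022 0.0907 0.1291] F [-1.83 -3.05 -0.65] op 0.0414 gf 35.02379894256592
head top [0.64450602 0.10148472 0.33452668]
```

The side load of -3 N in y says to ease about 2 mm towards -y. After that, about 18 mm of sinking remains.

>>> apply_moves(
  series=[
    [[-0.5, 0.9, -0.5], [0, 0, 0]],
    [[-0.5, 0.8, -0.5], [0, 0, 0]],
    [[-1, 0, 1], [0, 0, 0]],
    [[-1.5, 0, 1.5], [0, 0, 0]],
    [[-1.5, 0, 1.5], [0, 0, 0]],
    [[-1.5, 0, 1.5], [0, 0, 0]],
    [[-1.5, 0, 1.5], [0, 0, 0]],
    [[-1, 0, 1], [0, 0, 0]],
    [[0, 0, 0], [0, 0, 0]],
    [[0, 0, 0], [0, 0, 0]],
  ],
)

```text
t: 15.17
tool_pos: [0.4836, 0.1058, 0.2356]
orientation: [2.847, -0.199, 1.18]
force: [3.6, 3.4, -0.2]
opening: 0.0415
gripper_force: 35.0
```

```bash
python3 st.py
```

```text
F [ 2.82372477  4.05452727 -0.23468262] [0.30529443 0.37809027 0.39274083] [0.17926829 0.25633615 0.56544196] q [ 0.204 -0.275  2.308 -0.618  0.424  2.394]
t 15.37 turn [-0.0002 -0.0003 -0.0002] shift(new) [ 6.4 -1.8 -5.3] shift(old axes) [ 6.4 -1.8 -5.3] grasp now [0.6006 0.0894 0.1178] F [2.52 3.93 0.42] op 0.0413 gf 35.01980423927307
head top [0.6446797  0.10261033 0.32377699]
```

>>> apply_moves(
  series=[
    [[0.2, -0.4, 0.2], [0, 0, 0]],
    [[0.2, -0.4, 0.2], [0, 0, 0]],
    [[0, 0, 0], [0, 0, 0]],
    [[0, 0, 0], [0, 0, 0]],
  ],
)

```text
t: 15.75
tool_pos: [0.4841, 0.1063, 0.2355]
orientation: [2.847, -0.2, 1.179]
force: [1.9, 1.0, -0.4]
opening: 0.0414
gripper_force: 35.0
```

```bash
python3 st.py
```

```text
F [ 1.81021386  1.36920573 -0.37488156] [0.31640869 0.61410952 0.66894126] [0.12647431 0.27553619 0.11738608] q [ 0.205 -0.271  2.306 -0.621  0.424  2.398]
t 15.95 turn [ 0.0004  0.0002 -0.0004] shift(new) [ 6.3 -1.2 -5.8] shift(old axes) [ 6.2 -1.2 -5.9] grasp now [0.601  0.0898 0.1174] F [ 2.12  0.89 -0.73] op 0.0413 gf 35.000014901161194
head top [0.64495117 0.10354743 0.32424112]
```

>>> apply_moves(
  series=[
    [[0.4, -0.3, 0.4], [0, 0, 0]],
    [[-1, 0, 1], [0, 0, 0]],
    [[-1, 0, 1], [0, 0, 0]],
    [[-1, 0, 1], [0, 0, 0]],
    [[-0.5, 0, 0.5], [0, 0, 0]],
    [[0, 0, 0], [0, 0, 0]],
    [[0, 0, 0], [0, 0, 0]],
  ],
)

```text
t: 16.58
tool_pos: [0.4847, 0.1066, 0.2305]
orientation: [2.847, -0.2, 1.179]
force: [1.0, -1.4, 0.1]
opening: 0.0414
gripper_force: 35.0
```

```bash
sed -i 's/range(4)/range(10)/' st.py; python3 st.py
```

```text
F [ 0.70930919 -1.65980159 -0.03199098] [0.46490301 0.48537383 0.35080434] [ 0.07160024  0.31660228 -0.15403914] q [ 0.206 -0.258  2.306 -0.639  0.413  2.417]
t 17.08 turn [ 0.0001 -0.0001 -0.0002] shift(new) [ 9.2 -0.8 -9.7] shift(old axes) [ 9.2 -0.8 -9.7] grasp now [0.6017 0.0902 0.1126] F [ 0.92 -2.04 -0.45] op 0.0415 gf 35.003453493118286
head top [0.64493129 0.10271729 0.31865633]
```

>>> apply_moves(
  series=[
    [[-0.2, 0.4, -0.2], [0, 0, 0]],
    [[-0.5, 0, 0.5], [0, 0, 0]],
    [[0, 0, 0], [0, 0, 0]],
    [[0, 0, 0], [0, 0, 0]],
    [[0, 0, 0], [0, 0, 0]],
    [[0, 0, 0], [0, 0, 0]],
  ],
  newtons=3,
)

```text
t: 17.63
tool_pos: [0.4844, 0.1064, 0.2299]
orientation: [2.847, -0.199, 1.179]
force: [1.1, 0.1, -0.5]
opening: 0.0419
gripper_force: 3.0
```

```bash
python3 st.py; ls -t pics | head -1
```

```text
F [ 0.36927267  0.94807014 -0.4637591 ] [0.47845327 0.79482213 0.49398138] [0.10111513 0.34907501 0.12635368] q [ 0.205 -0.258  2.308 -0.64   0.411  2.418]
t 18.13 turn [-0.     -0.0001 -0.0003] shift(new) [  9.9  -1.1 -10. ] shift(old axes) [  9.9  -1.1 -10. ] grasp now [0.6014 0.0899 0.1119] F [0.31 0.47 0.17] op 0.0419 gf 2.999928630888462
head top [0.64489352 0.10153098 0.31810112]
s181.png
```

>>> apply_moves(
  series=[
    [[-0.7, 0, 0.7], [0, 0, 0]],
    [[-0.7, 0, 0.7], [0, 0, 0]],
    [[-0.7, 0, 0.7], [0, 0, 0]],
    [[0, 0, 0], [0, 0, 0]],
    [[0, 0, 0], [0, 0, 0]],
    [[0, 0, 0], [0, 0, 0]],
  ],
)

```text
t: 18.68
tool_pos: [0.4844, 0.1063, 0.2269]
orientation: [2.847, -0.2, 1.179]
force: [0.5, 0.2, -1.0]
opening: 0.0419
gripper_force: 3.0
```

```bash
python3 st.py; python3 -c "
import cv2,glob,os,numpy as np
f=max(glob.glob('pics/s*.png'),key=os.path.getmtime); im=cv2.imread(f)
cv2.imwrite('pics/c9.png',np.clip(cv2.resize(im[140:280,320:480],(800,600)[:1]+(700,))[:600]*1.7,0,255).astype(np.uint8))"
```

```text
F [0.17762728 0.09264875 0.00641384] [0.43693949 0.62075436 0.35190596] [0.14515188 0.31313969 0.07239354] q [ 0.205 -0.251  2.309 -0.651  0.405  2.43 ]
t 19.18 turn [ 0.0001 -0.0001 -0.0003] shift(new) [ 12.   -1.2 -12.1] shift(old axes) [ 12.   -1.2 -12.1] grasp now [0.6014 0.0898 0.109 ] F [-0.44  0.74 -0.37] op 0.0416 gf 3.0000629648566246
head top [0.64489911 0.10309103 0.31557494]
```

View pics/c9.png

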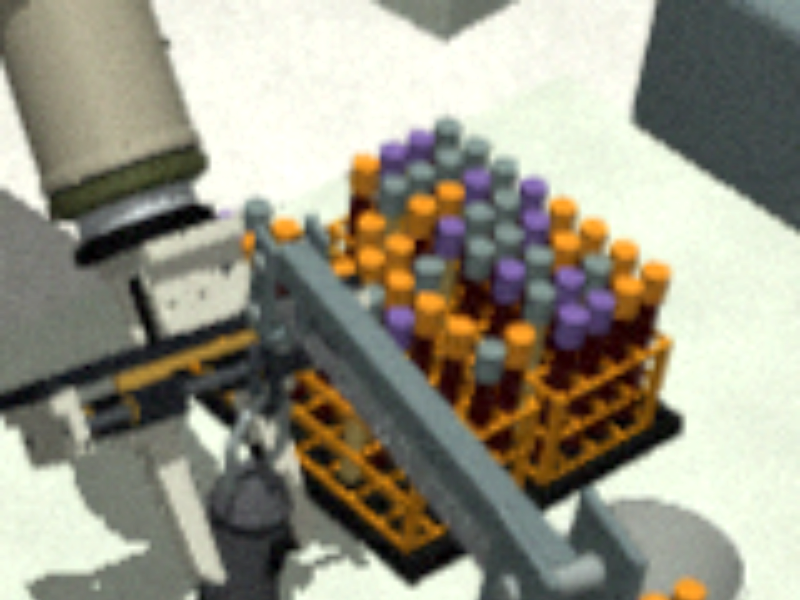

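The forces are all about zero, the arm has sunk about 74 mm and carries the tool, and the nose is about 7 mm clear of the bench. I let go and back out.

>>> apply_moves(
  series=[
    [[0, 0, 0], [0, 0, 0]],
    [[0, 0, 0], [0, 0, 0]],
    [[0, 0, 0], [0, 0, 0]],
    [[0, 0, 0], [0, 0, 0]],
    [[0, 0, 0], [0, 0, 0]],
    [[0, 0, 0], [0, 0, 0]],
    [[0, 0, 0], [0, 0, 0]],
    [[0, 0, 0], [0, 0, 0]],
    [[0, 0, 0], [0, 0, 0]],
    [[0, 0, 0], [0, 0, 0]],
    [[0, 0, 0], [0, 0, 0]],
    [[0, 0, 0], [0, 0, 0]],
  ],
  claw=1,
)

```text
t: 20.23
tool_pos: [0.4845, 0.1063, 0.227]
orientation: [2.847, -0.2, 1.179]
force: [0.4, -0.2, -0.3]
opening: 0.0932
gripper_force: 0.0
```

>>> apply_moves(
  series=[
    [[0, 0, -3], [0, 0, 0]],
    [[0, 0, -6], [0, 0, 0]],
    [[0, 0, -10], [0, 0, 0]],
    [[0, 0, -12], [0, 0, 0]],
    [[0, 0, -14], [0, 0, 0]],
    [[0, 0, -15], [0, 0, 0]],
    [[0, 0, -15], [0, 0, 0]],
    [[0, 0, -15], [0, 0, 0]],
    [[0, 0, -15], [0, 0, 0]],
    [[0, 0, -12], [0, 0, 0]],
    [[0, 0, -8], [0, 0, 0]],
    [[0, 0, 0], [0, 0, 0]],
  ],
)

```text
t: 21.23
tool_pos: [0.3965, 0.119, 0.3173]
orientation: [2.847, -0.199, 1.184]
force: [-0.2, 0.0, 0.1]
opening: 0.0926
gripper_force: 0.0
```

```bash
python3 -c "
from h import *
o=cam('wrist'); s=cam('scene'); st=robot.read_state(); print(st['t'],st['force'],st['opening'])
b=cv2.resize(s[0][140:290,330:450],(320,400)); a=cv2.resize(o[0][:400],(480,400))
cv2.imwrite('pics/end.png',np.clip(np.hstack([a,b])*1.4,0,255).astype(np.uint8))
Y=cloud(s[2],s[1]).reshape(-1,3); W=cloud(o[2],o[1]).reshape(-1,3)
k=Y[(Y[:,0]>.595)&(Y[:,0]<.645)&(Y[:,1]>.05)&(Y[:,1]<.11)&(Y[:,2]>.25)&(Y[:,2]<.4)]; print('head top',k.max(0))
for n,V in (('s',Y),('w',W)):
  p=V[(np.hypot(V[:,0]-.6,V[:,1]-.09)<.035)]
  for lo in (.012,.05,.08,.11): k=p[(p[:,2]>lo)&(p[:,2]<lo+.03)]; print(n,lo,len(k),k.mean(0).round(4) if len(k) else '',k.min(0).round(3) if len(k) else '')
"
```

```text
21.3333 [-0.03723362 -1.01298764 -0.31204987] 0.09300838667288051
head top [0.64497318 0.1025774  0.31600348]
s 0.012 68 [0.611  0.0833 0.0245] [0.591 0.076 0.013]
s 0.05 124 [0.6149 0.079  0.0656] [0.588 0.068 0.05 ]
s 0.08 127 [0.6153 0.0785 0.095 ] [0.589 0.068 0.08 ]
s 0.11 165 [0.614  0.0796 0.1264] [0.585 0.068 0.11 ]
w 0.012 170 [0.5904 0.0951 0.0224] [0.587 0.081 0.013]
w 0.05 613 [0.5861 0.0948 0.0665] [0.581 0.072 0.05 ]
w 0.08 779 [0.5864 0.0945 0.0957] [0.582 0.072 0.08 ]
w 0.11 1328 [0.5878 0.0935 0.1285] [0.581 0.07  0.11 ]
```

View pics/end.png

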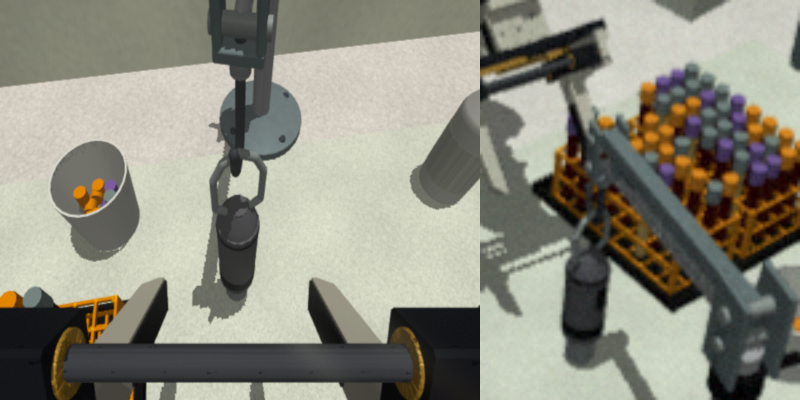

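The tool hangs upright on the hook, the head is steady (0.316 m as before release), and the gripper is clear. I wait a moment and hand in.

>>> apply_moves(
  series=[
    [[0, 0, -10], [0, 0, 0]],
    [[0, 0, -10], [0, 0, 0]],
    [[0, 0, 0], [0, 0, 0]],
    [[0, 0, 0], [0, 0, 0]],
    [[0, 0, 0], [0, 0, 0]],
    [[0, 0, 0], [0, 0, 0]],
    [[0, 0, 0], [0, 0, 0]],
    [[0, 0, 0], [0, 0, 0]],
  ],
)

```text
t: 22.0
tool_pos: [0.383, 0.1204, 0.329]
orientation: [2.847, -0.2, 1.178]
force: [-0.2, -0.1, 0.3]
opening: 0.0927
gripper_force: 0.0
```

```bash
python3 -c "
from h import *
print(robot.close_job())"
```

```text
the job is handed in; nothing more can be done
None
```

The decapper hangs upright on the hook, about 7 mm clear of the bench, with the arm settled about 74 mm down and no drop or spring-back seen at release; its bail sits about 28° off square because a wrist joint limit kept me from turning it further, and I handed the job in at 22 s without learning the verdict.

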